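# Sort the unfired pots

## Robot

A 6-joint arm with a two-finger parallel gripper is mounted at the origin on the work surface. World frame = base frame: x ahead of the robot, y to its left, z up, the work surface at z = 0. Lengths are in mm, angles in rad, forces in N, time in s.
With the tool pointing down it reaches from about 275 to 1000 mm from the base axis. Payload 8.4 kg.
Tool frame: the origin (TCP) lies on the centre line of the jaws, within the pads' length; the fingertips stand 25 mm ahead of it and the grasp point (between the pads) lies 6 mm ahead of it; z points along the fingers, y is the line along which they close (so a half turn about z gives the same grasp; the last joint's range is limited). The gripper opens to 85 mm and grips with 20 to 120 N. Pads are 22 mm wide; open, the fingers measure 114 mm over their backs; the gripper's body (76 mm by 85 mm) begins 54 mm behind the grasp point. The pads swing forward as they close: fully open they stand 13 mm farther back than shut.
Start: joints at [1.316, 0.353, 1.633, -0, 1.155, -0.002], TCP at [156.321, 605.138, 256.281] pointing down, gripper open.
Joint ranges: [-2.63, 2.63], [-0.92, 2.1], [0.06, 2.66], [-1.3, 4.44], [0, 2.69], [-3.02, 3.02]. Speed limits (rad/s): [2.22, 2.22, 2.79, 3.14, 3.14, 3.14].

## Interface

Orientations are given as [roll, pitch, yaw] about the fixed x, y, z axes, in that order (R = Rz(yaw) Ry(pitch) Rx(roll)).
In Python, from rig import r gives the robot as it stands.
- The arm moves only by the shell command python3 -m jog 'ROWS' [FORCE]. ROWS is JSON, a list of rows, each a list of 3 entries, a list of its own where there are three numbers: the turn, a rotation vector about the tool's x, y, z in rad, then the shift along the tool's x, y, z in m, then the opening, from -1 (shut) to 1 (fully open). In form: [[[rx, ry, rz], [x, y, z], gripper], ...]. A call has 1 to 12 rows; each row shifts and turns the commanded pose from where the row before left it, along the tool's axes as they then stand; what a row does not reach is not made up. A row lasts 1/10 s, in which the tool goes at most 50 mm and 8.59 degrees, less where a joint would pass 70% of its speed; a pose out of reach is approached as far as the arm can. A call with a gripper value outside its range is refused whole. The fingers move at their own pace and stop on an object; FORCE is the grip in N (left out, the last holds). Time passes only in rows, so rows that do not move let the fingers close. It gives the time, the measured TCP pose, the force, the opening and the grip force at its end, in the units of the state.
- r.sense(): the state, without advancing time (a new reading comes with each control period).
- r.grab_frame(name): name is "scene" or "top" or "wrist"; returns the picture (400x640x3 uint8, red, green, blue); there is no depth.
- r.camera_params(name): a dict with "fx", "fy", "cx", "cy" (pixels), "rvec" (rotation vector, rad) and "tvec" (3), from world to camera coordinates, as OpenCV has them; the wrist camera has in their place "hand_eye" (4x4, takes a point from camera to tool coordinates, whose origin is the TCP and whose axes are the flange's). Camera axes: x right, y down, z forward; pixel columns grow to the right and rows downward; lengths in mm; the calibration is good to about 2 mm. A picture is of the moment at which its call begins: read the wrist's pose just before it. camera_params takes no time and is no camera call.
- r.sign_off(): hands the job in; it is judged then, once.
The state is a dict: "clock": time; "qpos": joint angles; "qvel": joint speeds; "joint_efforts": joint torques, N m; "eef_pos": TCP position; "tcp_rot": TCP orientation; "contact_force": force on the tool from outside, world axes, zero at the start; "wrist_torque": the same for the moment, N m; "opening": opening from 0.0 (shut) to 1.0 (fully open); "grasp_force": force on a finger pad.
Only numpy, scipy, OpenCV 4.12 (cv2) and the standard library are available. Lean on these libraries where they do the work, as an engineer would, in place of code of your own. Each camera call takes 0.05 s, during which the arm holds its last target. There are 200 camera calls.

## Task

Sort these freshly made pots, which are unfired and fragile: stand both bottle vases in the shallow rimmed tray, both tea bowls fully on the round plaster bat, and the lidded jar in the middle of the square plaster block. Set each down gently and upright, never dropping one or knocking one over, and leave the glaze jar and the brush where they are.

Things in the scene. Friction and masses are not known exactly. Their poses are not given: they have to be found in the camera images.
- vase_a: small unfired bottle vase of matt grey clay, one of two alike: round, 78 mm high, belly 50 mm across from 18 to 38 mm above its foot, shoulder drawing in to a thin neck 16 mm across (58 to 70 mm up) and a lip 24 mm across; foot 34 mm across; about 90 g. Solid, stands upright loose on the bench. Origin at the centre of its underside, z up its axis; its yaw means nothing.
- vase_b: small unfired bottle vase of matt grey clay, one of two alike: round, 78 mm high, belly 50 mm across from 18 to 38 mm above its foot, shoulder drawing in to a thin neck 16 mm across (58 to 70 mm up) and a lip 24 mm across; foot 34 mm across; about 90 g. Solid, stands upright loose on the bench. Origin at the centre of its underside, z up its axis; its yaw means nothing.
- bowl_a: small unfired open tea bowl of matt grey clay, one of two alike: round, 42 mm high, upright side 58 mm across from 18 mm up to the rim, wall 3 mm, foot 36 mm across; seen from above an open ring with a hollow; about 60 g. Stands upright loose on the bench. Origin at the centre of its underside, z up its axis; its yaw means nothing.
- bowl_b: small unfired open tea bowl of matt grey clay, one of two alike: round, 42 mm high, upright side 58 mm across from 18 mm up to the rim, wall 3 mm, foot 36 mm across; seen from above an open ring with a hollow; about 60 g. Stands upright loose on the bench. Origin at the centre of its underside, z up its axis; its yaw means nothing.
- jar: small unfired lidded jar of matt grey clay, lid stuck on: round, squat, 66 mm high, belly 60 mm across from 12 to 32 mm above its foot, lid flange 58 mm across at 40 to 45 mm, knob on top 14 mm across at 55 mm up, widening to 18 mm at 66 mm; foot 44 mm across; about 120 g. Stands loose on the bench. Origin at the centre of its underside, z up its axis; its yaw means nothing.
- tray: shallow white plastic tray, fixed to the bench: outside 120 mm (its x) by 185 mm (its y), 14 mm high, wall and floor 4 mm thick, so the inside is 112 by 177 mm with its floor 4 mm above the origin and the rim 10 mm above that floor. Origin at the centre of its underside, z up.
- bat: round plaster bat, off-white flat disc, fixed to the bench: 170 mm across, 18 mm thick, flat top without rim. Origin at the centre of its underside, z up; its yaw means nothing.
- block: square off-white plaster block, fixed to the bench: 90 by 90 mm, 36 mm high, flat top. Origin at the centre of its underside, x and y along its sides, z up.
- glaze_jar: bystander: round amber glass jar with a black cap, 60 mm across and 75 mm high, 250 g, loose. Origin at the centre of its underside.
- brush: bystander: brush with a red handle, 180 mm long, lying loose on the bench. Its length is along its x.

How it is judged:
By the outcome, as a careful person would: the job done as asked, in the order asked, and still so for the second after the job is handed in, with the robot touching nothing.
It also fails if it takes over 112 s, if anything falls off the work surface, if the arm or the gripper's body presses on something with over 40 N, if the wrist force passes 120 N, or if a joint passes its speed limit or range.

## Working session

There is one attempt and no reset: what is moved stays moved. The work goes in short steps, Python scripts to look and compute and a shell command to move; the robot and the scene stay as the last step left them, time stands still between calls to the robot, and variables do not carry over. Pictures are saved under pics/ and viewed, at most 14 in all, crops included, and the job is handed in when it is done.

```bash
mkdir -p pics; ls; python3 - <<'E'
from rig import r
import cv2
print(r.sense())
for n in("top","scene"):
    cv2.imwrite(f"pics/{n}0.png",r.grab_frame(n)[:,:,::-1]); print(n,r.camera_params(n))
print(r.camera_params("wrist"))
E
```

```text
pics
{'clock': 0.0, 'qpos': array([ 1.31563361e+00,  3.53673815e-01,  1.63414489e+00,  6.01675151e-06,
        1.15517941e+00, -2.38278446e-03]), 'qvel': array([-0.00021506, -0.00043217, -0.00118459, -0.00109556,  0.00136599,
        0.00043268]), 'joint_efforts': array([ 2.14698433e-03, -6.05237174e+01, -3.42072415e+01,  1.76456401e-04,
        9.32503841e-03, -4.22856954e-05]), 'eef_pos': array([156.18663408, 604.71347689, 255.54101778]), 'tcp_rot': array([-3.14018721e+00, -8.84999357e-06,  2.88881029e+00]), 'contact_force': array([ 0.32723732, -0.41587894, -0.18893539]), 'wrist_torque': array([-0.03223811,  0.00379941,  0.04022855]), 'grasp_force': 0.0, 'opening': 0.9983072267921461}
top {'fx': 385.32151627108055, 'fy': 385.32151627108055, 'cx': 322.1708142431135, 'cy': 199.12972026027418, 'rvec': array([ 2.14373573, -2.15491331,  0.1218188 ]), 'tvec': array([-3.65495126e-01,  5.09026987e+02,  1.14173467e+03])}
scene {'fx': 482.64920229822167, 'fy': 482.64920229822167, 'cx': 318.99722557126273, 'cy': 196.80467557013412, 'rvec': array([ 2.02182309,  1.11714838, -0.55046466]), 'tvec': array([-246.09341523, -230.09705406, 1608.21886822])}
{'fx': 291.9605161631234, 'fy': 291.9605161631234, 'cx': 321.9996964288578, 'cy': 202.23364515151727, 'hand_eye': array([[ 4.19868101e-05, -9.60177884e-01, -2.79389388e-01,
         7.04854488e+01],
       [ 9.99999852e-01, -1.10998827e-04,  5.31750414e-04,
        -1.35127312e-01],
       [-5.41586881e-04, -2.79389369e-01,  9.60177737e-01,
        -1.18084860e+02],
       [ 0.00000000e+00,  0.00000000e+00,  0.00000000e+00,
         1.00000000e+00]])}
```

View pics/top0.png

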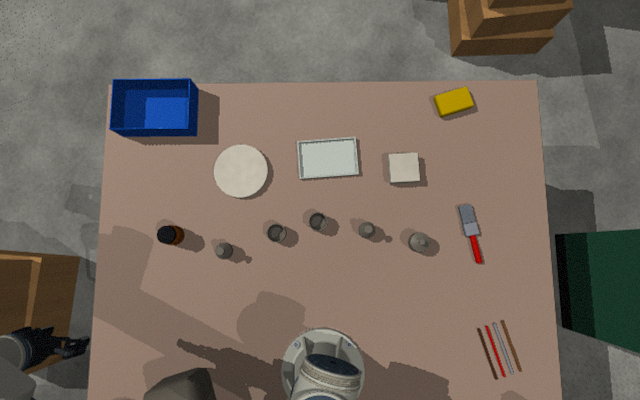

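View pics/scene0.png

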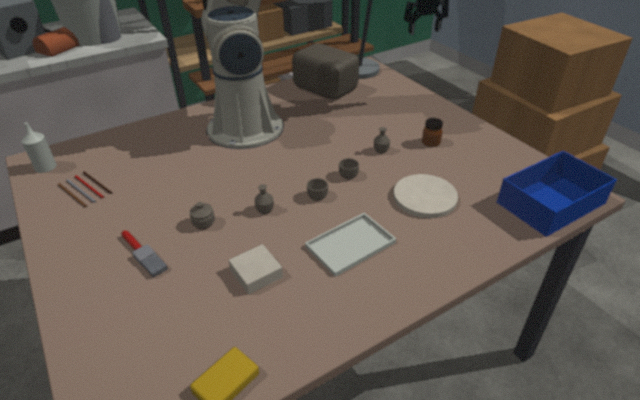

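Top view: bat (241,171), tray (328,158), block (404,167), glaze jar (170,235). The vases are near (224,251) and (366,230), the bowls at (277,233) and (317,221), and the jar at (419,242). The brush is to the right. The scene view agrees. I'll enlarge next.

```bash
python3 - <<'E'
import cv2
im=cv2.imread("pics/top0.png")
def crop(n,x,y,w,h,k): cv2.imwrite(f"pics/{n}.png",cv2.resize(im[y:y+h,x:x+w],None,fx=k,fy=k,interpolation=cv2.INTER_CUBIC))
crop("cA",200,130,160,150*4//5,5); crop("cB",290,205,160,60,5)
g=cv2.cvtColor(im,cv2.COLOR_BGR2HSV)
m=((g[:,:,1]<45)&(g[:,:,2]>150)).astype('uint8')
m[:120]=0;m[210:]=0;m[:,:200]=0;m[:,440:]=0
for c in cv2.findContours(m,0,1)[0]:
    if cv2.contourArea(c)>200: print(cv2.minAreaRect(c),cv2.contourArea(c))
E
```

```text
((403.98223876953125, 166.75125122070312), (28.427574157714844, 28.926301956176758), 85.91438293457031) 751.5
((240.00003051757812, 170.50001525878906), (51.61879348754883, 53.03300476074219), 45.0) 2161.0
((327.0352783203125, 156.95883178710938), (37.81137466430664, 59.439781188964844), 85.60128784179688) 1845.0
```

View pics/cA.png

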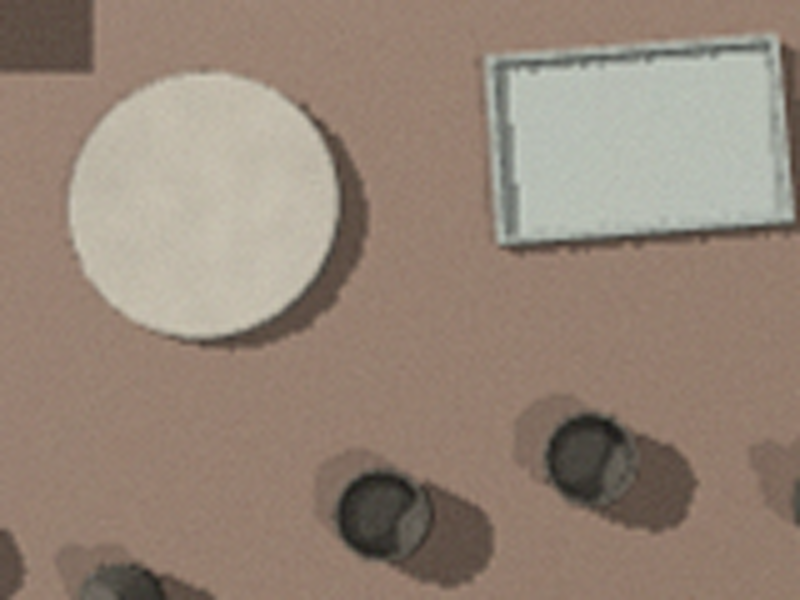

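View pics/cB.png

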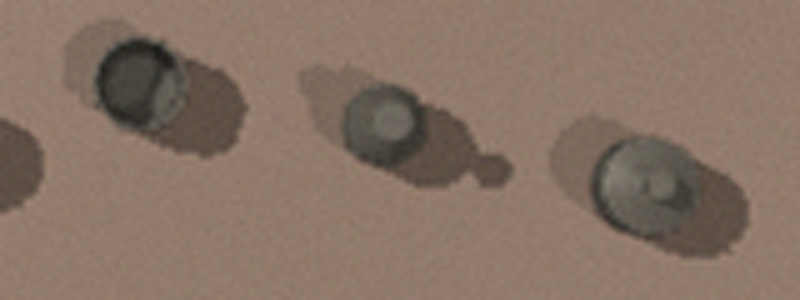

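The crops give these centres, in crop pixels: bat (205,205), tray corners (485,57), (778,35), (796,222) and (500,245), and bowl rims (384,515) and (591,459). In cB, the vase belly is at (384,125) with its lip at (393,119), and the jar is at (646,186) with its knob at (662,187).

```bash
cat > h.py <<'E'
from rig import r
import cv2, numpy as np
from scipy.spatial.transform import Rotation as R
def ray(name,u,v,z,pose=None):
    p=r.camera_params(name)
    d=np.array([(u-p['cx'])/p['fx'],(v-p['cy'])/p['fy'],1])
    if name=='wrist':
        H=p['hand_eye']; s=pose or r.sense(); Rt=R.from_euler('xyz',s['tcp_rot']).as_matrix()
        c=Rt@H[:3,3]+s['eef_pos']; d=Rt@H[:3,:3]@d
    else:
        Rm=cv2.Rodrigues(p['rvec'])[0]; c=-Rm.T@p['tvec']; d=Rm.T@d
    return c+d*(z-c[2])/d[2]
E
python3 - <<'E'
from h import *
A=lambda x,y:(200+(x+.5)/5-.5,130+(y+.5)/5-.5)
B=lambda x,y:(290+(x+.5)/5-.5,205+(y+.5)/5-.5)
for n,p,z in [("bat",A(205.5,205.5),18),("tray",A(639.75,139.75),14),("trTL",A(485,57),14),("trTR",A(778,35),14),("trBR",A(796,222),14),("trBL",A(500,245),14),("block",(404,166.75),36),("bowl1",A(384,515),42),("bowl2",A(591,459),42),
 ("vB belly",B(384,125),30),("vB lip",B(393,119),78),("jar",B(646,186.5),40),("knob",B(662,187),66),("vA",(224,251),30),("glaze",(170,235),60)]:
    print(n,ray("top",*p,z).round(1))
im=cv2.imread("pics/top0.png")
cv2.imwrite("pics/cC.png",cv2.resize(im[215:275,150:260],None,fx=7,fy=7,interpolation=cv2.INTER_CUBIC))
E
```

```text
bat [601.9 251.3  18. ]
tray [642.8 -20.2  14. ]
trTL [697.   77.2  14. ]
trTR [ 709.7 -107.9   14. ]
trBR [ 589.6 -117.3   14. ]
trBL [576.3  67.4  14. ]
block [ 606.9 -254.    36. ]
bowl1 [407.6 134.3  42. ]
bowl2 [440.5  10.3  42. ]
vB belly [ 415.8 -136.1   30. ]
vB lip [ 417.  -136.5   78. ]
jar [ 378. -290.   40.]
knob [ 377.3 -293.2   66. ]
vA [353.6 293.4  30. ]
glaze [401.3 447.   60. ]
```

View pics/cC.png

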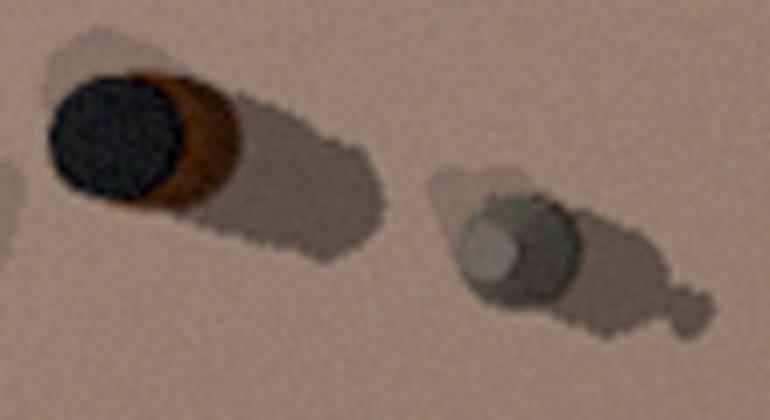

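Tray corners measure 185 × 121 mm, which matches its size. Vase A's belly is at crop (522,253), lip (490,251). First I'll turn the tool to yaw 90°, so tool x = world y, tool y = world x and tool z = down.

```bash
python3 -c "
from h import *
print(ray('top',224.14,250.7,30),ray('top',219.6,250.4,78))"
python3 -m jog '[[[0,0,0.1464],[0,0,0],1],[[0,0,0.1464],[0,0,0],1],[[0,0,0.1464],[0,0,0],1],[[0,0,0.1464],[0,0,0],1],[[0,0,0.1464],[0,0,0],1],[[0,0,0.1464],[0,0,0],1],[[0,0,0.1464],[0,0,0],1],[[0,0,0.1464],[0,0,0],1],[[0,0,0.1464],[0,0,0],1]]' 20
```

```text
[354.50057994 293.04786847  30.        ] [355.65268516 293.41063318  78.        ]
clock: 1.0
eef_pos: [156.3, 604.9, 255.8]
tcp_rot: [-3.141, 0.001, 1.565]
contact_force: [0.9, 0.8, -0.5]
opening: 1.001
grasp_force: 0.0
```

```bash
python3 -m jog '[[[0,0,0],[-0.0345,0.022,0],1],[[0,0,0],[-0.0345,0.022,0],1],[[0,0,0],[-0.0345,0.022,0],1],[[0,0,0],[-0.0345,0.022,0],1],[[0,0,0],[-0.0345,0.022,0],1],[[0,0,0],[-0.0345,0.022,0],1],[[0,0,0],[-0.0345,0.022,0],1],[[0,0,0],[-0.0345,0.022,0],1],[[0,0,0],[-0.0345,0.022,0],1],[[0,0,0],[0,0,0],1],[[0,0,0],[0,0,0],1]]'
python3 - <<'E'
from h import *
s=r.sense();print(s['eef_pos'],s['tcp_rot'])
im=r.grab_frame("wrist");cv2.imwrite("pics/w1.png",im[:,:,::-1])
E
```

```text
clock: 2.1
eef_pos: [354.7, 294.1, 256.2]
tcp_rot: [-3.141, -0.0, 1.569]
contact_force: [-0.8, -0.6, 1.1]
opening: 1.002
grasp_force: 0.0
[354.70304549 294.11734012 256.1995606 ] [-3.14125147e+00 -1.23204344e-04  1.56868185e+00]
```

View pics/w1.png

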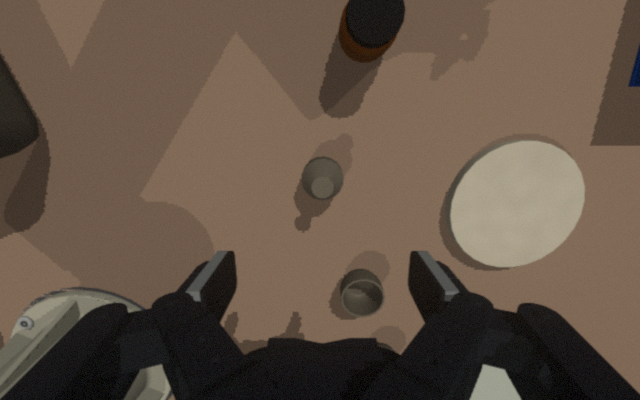

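The wrist view shows vase A between the jaws, belly (322,177) and lip (321.5,187). Bowl 1's rim is at (362,297) and the bat's edge centre at (517,203). I'll cross-check these against the top view.

```bash
python3 -c "
from h import *
print(ray('wrist',322,177,30).round(1),ray('wrist',321.5,187,78).round(1),ray('wrist',362,297,42).round(1),ray('wrist',517,204,18).round(1))"
```

```text
[354.7 297.   30. ] [354.2 296.   78. ] [407.  139.9  42. ] [602.8 259.6  18. ]
```

The wrist and top views agree to 3 mm at the vase. It sits centrally between the jaws, so I'll descend and grip.

```bash
python3 -m jog '[[[0,0,0],[0.001,0,0.04],1],[[0,0,0],[0,0,0.04],1],[[0,0,0],[0,0,0.04],1],[[0,0,0],[0,0,0.04],1],[[0,0,0],[0,0,0.03],1],[[0,0,0],[0,0,0.02],1],[[0,0,0],[0,0,0.01],1],[[0,0,0],[0,0,0],1],[[0,0,0],[0,0,0],0.4],[[0,0,0],[0,0,0],0.1],[[0,0,0],[0,0,0],-0.2],[[0,0,0],[0,0,0],-0.4]]' 20
python3 -m jog '[[[0,0,0],[0,0,0],-0.4],[[0,0,0],[0,0,0],-0.4],[[0,0,0],[0,0,0],-0.4],[[0,0,0],[0,0,0],-0.4]]' 20
```

```text
clock: 3.35
eef_pos: [355.0, 296.4, 37.5]
tcp_rot: [3.14, -0.002, 1.571]
contact_force: [-2.3, 1.1, 5.0]
opening: 0.576
grasp_force: 19.8
clock: 3.75
eef_pos: [355.0, 296.3, 37.5]
tcp_rot: [3.14, -0.002, 1.571]
contact_force: [-1.4, 1.3, 5.7]
opening: 0.577
grasp_force: 19.8
```

Gripped at 49 mm opening, as expected. Now lift and carry it to the tray's left half.

```bash
python3 -m jog '[[[0,0,0],[0,0,-0.01],-0.4],[[0,0,0],[0,0,-0.03],-0.4],[[0,0,0],[0,0,-0.04],-0.4],[[0,0,0],[0,0,-0.04],-0.4],[[0,0,0],[0,0,0],-0.4],[[0,0,0],[0,0,0],-0.4]]'
python3 -m jog '[[[0,0,0],[-0.0177,0.0185,0],-0.4],[[0,0,0],[-0.0277,0.0285,0],-0.4],[[0,0,0],[-0.0277,0.0285,0],-0.4],[[0,0,0],[-0.0277,0.0285,0],-0.4],[[0,0,0],[-0.0277,0.0285,0],-0.4],[[0,0,0],[-0.0277,0.0285,0],-0.4],[[0,0,0],[-0.0277,0.0285,0],-0.4],[[0,0,0],[-0.0277,0.0285,0],-0.4],[[0,0,0],[-0.0277,0.0285,0],-0.4],[[0,0,0],[-0.0277,0.0285,0],-0.4],[[0,0,0],[-0.01,0.01,0],-0.4],[[0,0,0],[0,0,0],-0.4]]'
python3 - <<'E'
from h import *
s=r.sense();print(s['eef_pos'],s['tcp_rot'],s['opening'])
im=r.grab_frame("wrist");cv2.imwrite("pics/w2.png",im[:,:,::-1])
E
```

```text
clock: 4.35
eef_pos: [354.9, 296.0, 157.7]
tcp_rot: [3.139, -0.002, 1.571]
contact_force: [0.5, -0.6, -2.3]
opening: 0.575
grasp_force: 21.4
clock: 5.55
eef_pos: [639.6, 17.3, 154.4]
tcp_rot: [-3.139, 0.0, 1.569]
contact_force: [0.4, 0.3, -1.4]
opening: 0.576
grasp_force: 21.5
[639.64471936  17.30849471 154.44855096] [-3.13941399e+00  1.77976531e-04  1.56897967e+00] 0.575525456391474
```

View pics/w2.png

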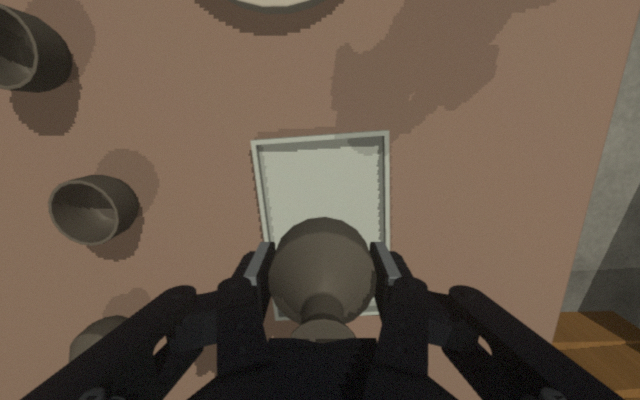

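Vase A is upright in the jaws. The tray's far rim corners are at (252,142) and (389,132), the bowl rim at (85,210).

```bash
python3 -c "
from h import *
s=r.sense();print(s['eef_pos'])
for p in [(252,142,14),(389,132,14),(83,210,42)]: print(ray('wrist',*p).round(1))"
python3 -m jog '[[[0,0,0],[0.002,0,0.03],-0.4],[[0,0,0],[0,0,0.03],-0.4],[[0,0,0],[0,0,0.03],-0.4],[[0,0,0],[0,0,0.013],-0.4],[[0,0,0],[0,0,0],-0.4],[[0,0,0],[0,0,0],-0.4],[[0,0,0],[0,0,0],-0.4]]'
```

```text
[638.52857819  18.42334458 154.56439708]
[577.6  68.7  14. ]
[696.4  77.1  14. ]
[439.9  15.5  42. ]
clock: 6.3
eef_pos: [640.5, 21.1, 54.9]
tcp_rot: [3.139, -0.0, 1.571]
contact_force: [0.4, 0.6, -1.3]
opening: 0.578
grasp_force: 21.4
```

```bash
python3 -m jog '[[[0,0,0],[0,0,0.006],-0.4],[[0,0,0],[0,0,0.003],-0.4],[[0,0,0],[0,0,0.002],-0.4],[[0,0,0],[0,0,0],-0.4],[[0,0,0],[0,0,0],-0.4]]'
python3 -m jog '[[[0,0,0],[0,0,0.001],-0.4],[[0,0,0],[0,0,0],-0.4],[[0,0,0],[0,0,0],-0.4]]'
```

```text
clock: 6.8
eef_pos: [639.6, 20.8, 42.3]
tcp_rot: [-3.142, 0.0, 1.571]
contact_force: [-0.4, -0.2, -0.8]
opening: 0.577
grasp_force: 21.4
clock: 7.1
eef_pos: [639.7, 20.8, 41.6]
tcp_rot: [3.141, 0.0, 1.571]
contact_force: [-0.8, -0.4, 1.3]
opening: 0.575
grasp_force: 21.7
```

```bash
python3 -m jog '[[[0,0,0],[0,0,0.001],-0.4],[[0,0,0],[0,0,0],-0.4],[[0,0,0],[0,0,0],-0.4]]'
python3 -m jog '[[[0,0,0],[0,0,0],0.17],[[0,0,0],[0,0,0],0.2],[[0,0,0],[0,0,0],0.3],[[0,0,0],[0,0,0],0.4],[[0,0,0],[0,0,0],0.4],[[0,0,0],[0,0,0],0.4]]'
```

```text
clock: 7.4
eef_pos: [639.8, 20.8, 41.5]
tcp_rot: [3.141, 0.0, 1.571]
contact_force: [-4.2, -0.3, 12.8]
opening: 0.577
grasp_force: 22.5
clock: 8.0
eef_pos: [639.5, 20.8, 40.1]
tcp_rot: [-3.141, 0.0, 1.571]
contact_force: [-1.1, 1.2, 0.3]
opening: 0.698
grasp_force: 0.0
```

```bash
python3 -m jog '[[[0,0,0],[0,0,-0.01],0.4],[[0,0,0],[0,0,-0.03],0.4],[[0,0,0],[0,0,-0.04],0.6],[[0,0,0],[0,0,-0.04],1],[[0,0,0],[0,0,-0.04],1],[[0,0,0],[0,0,-0.01],1],[[0,0,0],[0,0,0],1]]'
python3 -m jog '[[[0,0,0],[-0.0193,-0.0279,0],1],[[0,0,0],[-0.0193,-0.0279,0],1],[[0,0,0],[-0.0193,-0.0279,0],1],[[0,0,0],[-0.0193,-0.0279,0],1],[[0,0,0],[-0.0193,-0.0279,0],1],[[0,0,0],[-0.0193,-0.0279,0],1],[[0,0,0],[-0.0193,-0.0279,0],1],[[0,0,0],[-0.0193,-0.0279,0],1],[[0,0,0],[0,0,0],1],[[0,0,0],[0,0,0],1]]'
python3 - <<'E'
from h import *
s=r.sense();print(s['eef_pos'],s['tcp_rot'],s['opening'])
im=r.grab_frame("wrist");cv2.imwrite("pics/w3.png",im[:,:,::-1])
E
```

```text
clock: 8.7
eef_pos: [640.7, 20.9, 213.0]
tcp_rot: [3.137, -0.0, 1.571]
contact_force: [0.5, 0.1, -0.5]
opening: 1.001
grasp_force: 0.0
clock: 9.7
eef_pos: [415.5, -133.7, 209.3]
tcp_rot: [-3.14, -0.001, 1.57]
contact_force: [0.2, -0.8, 1.2]
opening: 0.998
grasp_force: 0.0
[ 415.48829235 -133.7402318   209.31929147] [-3.14009048e+00 -6.73153797e-04  1.56959893e+00] 0.9984638778280915
```

View pics/w3.png

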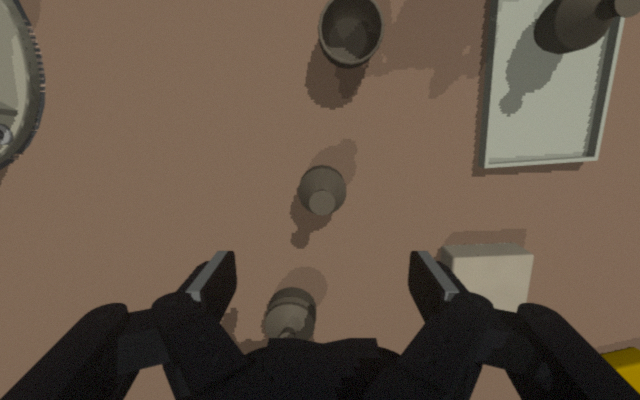

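Vase A stands in the tray at upper right. Vase B is centred between the jaws, belly (322,189) and lip (321,203).

```bash
python3 -c "
from h import *
print(ray('wrist',322,189,30).round(1),ray('wrist',321,203,78).round(1),ray('wrist',290,312,42).round(1))"
python3 -m jog '[[[0,0,0],[0,0,0.04],1],[[0,0,0],[0,0,0.04],1],[[0,0,0],[0,0,0.04],1],[[0,0,0],[0,0,0.03],1],[[0,0,0],[0,0,0.015],1],[[0,0,0],[0,0,0.008],1],[[0,0,0],[0,0,0],1],[[0,0,0],[0,0,0],1]]'
```

```text
[ 416.6 -134.7   30. ] [ 415.8 -136.    78. ] [ 380.  -276.4   42. ]
clock: 10.55
eef_pos: [417.1, -133.5, 37.6]
tcp_rot: [3.141, 0.0, 1.572]
contact_force: [-0.1, -0.4, 0.6]
opening: 0.999
grasp_force: 0.0
```

```bash
python3 -m jog '[[[0,0,0],[-0.002,0,0],0.5],[[0,0,0],[0,0,0],0.3],[[0,0,0],[0,0,0],0.1],[[0,0,0],[0,0,0],-0.4],[[0,0,0],[0,0,0],-0.4],[[0,0,0],[0,0,0],-0.4],[[0,0,0],[0,0,0],-0.4]]' 20
python3 -m jog '[[[0,0,0],[0,0,-0.01],-0.4],[[0,0,0],[0,0,-0.03],-0.4],[[0,0,0],[0,0,-0.04],-0.4],[[0,0,0],[0,0,-0.04],-0.4],[[0,0,0],[0,0,0],-0.4],[[0,0,0],[0,0,0],-0.4]]'
```

```text
clock: 11.25
eef_pos: [416.9, -135.9, 38.2]
tcp_rot: [3.14, 0.001, 1.571]
contact_force: [-0.8, -0.2, 8.3]
opening: 0.577
grasp_force: 19.4
clock: 11.85
eef_pos: [416.9, -135.9, 158.7]
tcp_rot: [3.139, 0.001, 1.571]
contact_force: [-0.1, -0.5, -1.2]
opening: 0.579
grasp_force: 21.4
```

```bash
python3 -m jog '[[[0,0,0],[0.0045,0.0186,0],-0.4],[[0,0,0],[0.0095,0.0286,0],-0.4],[[0,0,0],[0.0095,0.0286,0],-0.4],[[0,0,0],[0.0095,0.0286,0],-0.4],[[0,0,0],[0.0095,0.0286,0],-0.4],[[0,0,0],[0.0095,0.0286,0],-0.4],[[0,0,0],[0.0095,0.0286,0],-0.4],[[0,0,0],[0.0095,0.0286,0],-0.4],[[0,0,0],[0.005,0.01,0],-0.4],[[0,0,0],[0,0,0],-0.4],[[0,0,0],[0,0,0],-0.4]]'
python3 -m jog '[[[0,0,0],[0,0,0.03],-0.4],[[0,0,0],[0,0,0.03],-0.4],[[0,0,0],[0,0,0.03],-0.4],[[0,0,0],[0,0,0.016],-0.4],[[0,0,0],[0,0,0.005],-0.4],[[0,0,0],[0,0,0],-0.4],[[0,0,0],[0,0,0],-0.4],[[0,0,0],[0,0,0],-0.4]]'
```

```text
clock: 12.95
eef_pos: [643.5, -59.7, 156.1]
tcp_rot: [-3.139, -0.0, 1.571]
contact_force: [-0.3, -0.4, -1.6]
opening: 0.579
grasp_force: 21.4
clock: 13.75
eef_pos: [646.1, -59.7, 47.8]
tcp_rot: [3.139, 0.0, 1.571]
contact_force: [0.6, -0.4, -0.8]
opening: 0.574
grasp_force: 21.4
```

```bash
python3 -m jog '[[[0,0,0],[0,0,0.003],-0.4],[[0,0,0],[0,0,0.001],-0.4],[[0,0,0],[0,0,0],-0.4],[[0,0,0],[0,0,0],-0.4]]'
python3 -m jog '[[[0,0,0],[0,0,0.001],-0.4],[[0,0,0],[0,0,0],-0.4],[[0,0,0],[0,0,0],-0.4]]'
```

```text
clock: 14.15
eef_pos: [645.2, -59.5, 42.3]
tcp_rot: [-3.142, -0.0, 1.571]
contact_force: [-1.4, -0.6, -0.4]
opening: 0.574
grasp_force: 21.4
clock: 14.45
eef_pos: [645.2, -59.5, 42.2]
tcp_rot: [3.142, -0.0, 1.571]
contact_force: [-4.6, -0.5, 8.7]
opening: 0.575
grasp_force: 22.1
```

```bash
python3 -m jog '[[[0,0,0],[0,0,0],0.17],[[0,0,0],[0,0,0],0.2],[[0,0,0],[0,0,0],0.3],[[0,0,0],[0,0,0],0.4],[[0,0,0],[0,0,0],0.4],[[0,0,0],[0,0,-0.01],0.4],[[0,0,0],[0,0,-0.03],0.4],[[0,0,0],[0,0,-0.04],0.6],[[0,0,0],[0,0,-0.04],1],[[0,0,0],[0,0,-0.04],1],[[0,0,0],[0,0,-0.01],1],[[0,0,0],[0,0,0],1]]'
python3 -m jog '[[[0,0,0],[0.0246,-0.0298,0],1],[[0,0,0],[0.0246,-0.0298,0],1],[[0,0,0],[0.0246,-0.0298,0],1],[[0,0,0],[0.0246,-0.0298,0],1],[[0,0,0],[0.0246,-0.0298,0],1],[[0,0,0],[0.0246,-0.0298,0],1],[[0,0,0],[0.0246,-0.0298,0],1],[[0,0,0],[0.0246,-0.0298,0],1],[[0,0,0],[0,0,0],1],[[0,0,0],[0,0,0],1],[[0,0,0],[0,0,0],1]]'
python3 - <<'E'
from h import *
s=r.sense();print(s['eef_pos'],s['tcp_rot'],s['opening'])
im=r.grab_frame("wrist");cv2.imwrite("pics/w4.png",im[:,:,::-1])
E
```

```text
clock: 15.65
eef_pos: [646.4, -59.7, 214.0]
tcp_rot: [3.137, 0.0, 1.571]
contact_force: [0.2, -0.1, -0.0]
opening: 1.001
grasp_force: 0.0
clock: 16.75
eef_pos: [407.0, 136.8, 210.7]
tcp_rot: [-3.141, 0.0, 1.571]
contact_force: [-0.0, 0.2, -0.5]
opening: 1.001
grasp_force: 0.0
[407.0436482  136.77702326 210.71007668] [-3.14101713e+00  4.68523738e-04  1.57115451e+00] 1.0012324287013998
```

View pics/w4.png

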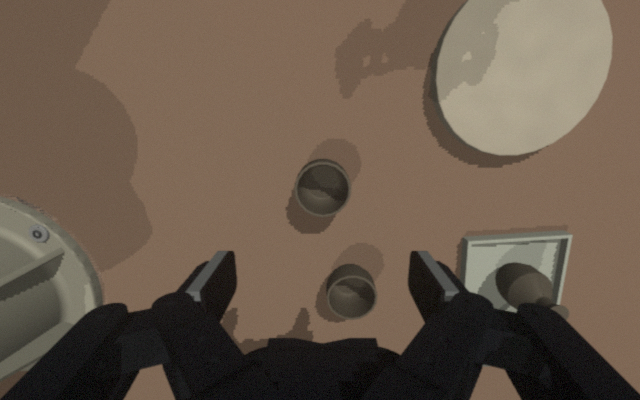

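Bowl 1's rim is centred at (323,189) and bowl 2's at (352,297). The bat is at upper right.

```bash
python3 -c "
from h import *
print(ray('wrist',323,189,42).round(1),ray('wrist',352,297,42).round(1),ray('wrist',611,40,18).round(1),ray('wrist',510,155,18).round(1),ray('wrist',437,85,18).round(1))"
python3 -m jog '[[[0,0,0],[0,0.001,0.04],1],[[0,0,0],[0,0,0.04],1],[[0,0,0],[0,0,0.04],1],[[0,0,0],[0,0,0.03],1],[[0,0,0],[0,0,0.015],1],[[0,0,0],[0,0,0.01],1],[[0,0,0],[0,0,0],1],[[0,0,0],[0,0,0],1]]'
```

```text
[408.7 137.9  42. ] [441.6  12.4  42. ] [683.5 278.2  18. ] [606.7 169.1  18. ] [521.9 238.2  18. ]
clock: 17.6
eef_pos: [408.3, 137.0, 36.6]
tcp_rot: [3.141, -0.0, 1.571]
contact_force: [0.4, -0.2, 0.4]
opening: 0.998
grasp_force: 0.0
```

```bash
python3 -m jog '[[[0,0,0],[0,0,0.003],0.8],[[0,0,0],[0,0,0],0.6],[[0,0,0],[0,0,0],0.5],[[0,0,0],[0,0,0],0.3],[[0,0,0],[0,0,0],0],[[0,0,0],[0,0,0],-0.2],[[0,0,0],[0,0,0],-0.2],[[0,0,0],[0,0,0],-0.2]]' 20
python3 -m jog '[[[0,0,0],[0,0,-0.01],-0.2],[[0,0,0],[0,0,-0.03],-0.2],[[0,0,0],[0,0,-0.04],-0.2],[[0,0,0],[0,0,-0.04],-0.2],[[0,0,0],[0,0,0],-0.2],[[0,0,0],[0,0,0],-0.2]]'
```

```text
clock: 18.4
eef_pos: [408.0, 137.3, 33.9]
tcp_rot: [3.141, -0.0, 1.571]
contact_force: [-0.5, -0.6, 7.5]
opening: 0.665
grasp_force: 19.9
clock: 19.0
eef_pos: [408.2, 137.3, 154.5]
tcp_rot: [3.139, -0.001, 1.571]
contact_force: [-0.6, -0.2, -1.3]
opening: 0.668
grasp_force: 22.1
```

```bash
python3 -m jog '[[[0,0,0],[0.012,0.014,0],-0.2],[[0,0,0],[0.0222,0.0279,0],-0.2],[[0,0,0],[0.0222,0.0279,0],-0.2],[[0,0,0],[0.0222,0.0279,0],-0.2],[[0,0,0],[0.0222,0.0279,0],-0.2],[[0,0,0],[0.0222,0.0279,0],-0.2],[[0,0,0],[0.0222,0.0279,0],-0.2],[[0,0,0],[0.0112,0.0136,0],-0.2],[[0,0,0],[0,0,0],-0.2],[[0,0,0],[0,0,0],-0.2],[[0,0,0],[0,0,0],-0.2]]'
python3 -m jog '[[[0,0,0],[0,0,0.03],-0.2],[[0,0,0],[0,0,0.03],-0.2],[[0,0,0],[0,0,0.02],-0.2],[[0,0,0],[0,0,0.013],-0.2],[[0,0,0],[0,0,0.003],-0.2],[[0,0,0],[0,0,0],-0.2],[[0,0,0],[0,0,0],-0.2],[[0,0,0],[0,0,0],-0.2]]'
```

```text
clock: 20.1
eef_pos: [601.2, 292.6, 152.1]
tcp_rot: [-3.139, 0.001, 1.571]
contact_force: [-0.7, -0.4, -0.5]
opening: 0.669
grasp_force: 22.1
clock: 20.9
eef_pos: [603.4, 293.9, 58.6]
tcp_rot: [3.14, -0.001, 1.571]
contact_force: [-0.7, -0.8, -0.9]
opening: 0.67
grasp_force: 22.1
```

```bash
python3 -m jog '[[[0,0,0],[0,0,0.003],-0.2],[[0,0,0],[0,0,0.001],-0.2],[[0,0,0],[0,0,0],-0.2],[[0,0,0],[0,0,0],-0.2]]'
python3 -m jog '[[[0,0,0],[0,0,0.001],-0.2],[[0,0,0],[0,0,0],-0.2],[[0,0,0],[0,0,0],-0.2]]'
```

```text
clock: 21.3
eef_pos: [602.6, 293.6, 53.3]
tcp_rot: [-3.142, 0.0, 1.571]
contact_force: [-0.6, -0.4, -0.6]
opening: 0.667
grasp_force: 22.1
clock: 21.6
eef_pos: [602.6, 293.6, 52.2]
tcp_rot: [-3.141, 0.0, 1.571]
contact_force: [-0.6, 0.5, -0.0]
opening: 0.663
grasp_force: 22.1
```

```bash
python3 -m jog '[[[0,0,0],[0,0,0.0006],-0.2],[[0,0,0],[0,0,0],-0.2],[[0,0,0],[0,0,0],-0.2]]'
```

```text
clock: 21.9
eef_pos: [602.7, 293.6, 52.0]
tcp_rot: [3.141, -0.0, 1.571]
contact_force: [-1.8, -0.4, 3.4]
opening: 0.668
grasp_force: 22.4
```

```bash
python3 -m jog '[[[0,0,0],[0,0,0],0.35],[[0,0,0],[0,0,0],0.4],[[0,0,0],[0,0,0],0.5],[[0,0,0],[0,0,0],0.6],[[0,0,0],[0,0,0],0.6],[[0,0,0],[0,0,-0.01],0.6],[[0,0,0],[0,0,-0.03],0.6],[[0,0,0],[0,0,-0.04],0.8],[[0,0,0],[0,0,-0.04],1],[[0,0,0],[0,0,-0.04],1],[[0,0,0],[0,0,0],1],[[0,0,0],[0,0,0],1]]'
python3 -m jog '[[[0,0,0],[-0.0312,-0.0179,0],1],[[0,0,0],[-0.0312,-0.0179,0],1],[[0,0,0],[-0.0312,-0.0179,0],1],[[0,0,0],[-0.0312,-0.0179,0],1],[[0,0,0],[-0.0312,-0.0179,0],1],[[0,0,0],[-0.0312,-0.0179,0],1],[[0,0,0],[-0.0312,-0.0179,0],1],[[0,0,0],[-0.0312,-0.0179,0],1],[[0,0,0],[-0.0312,-0.0179,0],1],[[0,0,0],[0,0,0],1],[[0,0,0],[0,0,0],1],[[0,0,0],[0,0,0],1]]'
python3 - <<'E'
from h import *
s=r.sense();print(s['eef_pos'],s['tcp_rot'],s['opening'])
im=r.grab_frame("wrist");cv2.imwrite("pics/w5.png",im[:,:,::-1])
E
```

```text
clock: 23.1
eef_pos: [603.2, 293.9, 213.6]
tcp_rot: [3.139, -0.001, 1.571]
contact_force: [0.0, 0.3, -1.0]
opening: 1.0
grasp_force: 0.0
clock: 24.3
eef_pos: [441.9, 13.2, 211.3]
tcp_rot: [-3.141, -0.0, 1.571]
contact_force: [-0.4, 0.4, -0.3]
opening: 1.002
grasp_force: 0.0
[441.86685707  13.17493773 211.29225165] [-3.14112544e+00 -2.12673849e-04  1.57120129e+00] 1.001921102498026
```

View pics/w5.png

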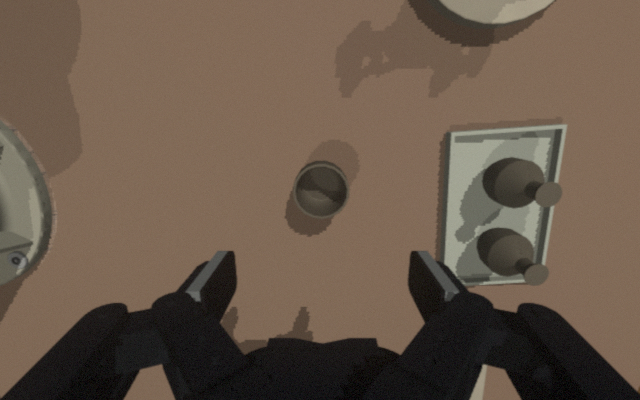

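Both vases stand upright in the tray. Bowl 2's rim is at (321,190), centred between the jaws. Down and grip.

```bash
python3 -c "
from h import *
print(ray('wrist',321,190,42).round(1))"
python3 -m jog '[[[0,0,0],[0,-0.001,0.04],1],[[0,0,0],[0,0,0.04],1],[[0,0,0],[0,0,0.04],1],[[0,0,0],[0,0,0.03],1],[[0,0,0],[0,0,0.018],1],[[0,0,0],[0,0,0.01],1],[[0,0,0],[0,0,0],1],[[0,0,0],[0,0,0],1]]'
python3 -m jog '[[[0,0,0],[0,0,0],0.8],[[0,0,0],[0,0,0],0.6],[[0,0,0],[0,0,0],0.5],[[0,0,0],[0,0,0],0.3],[[0,0,0],[0,0,0],0],[[0,0,0],[0,0,0],-0.2],[[0,0,0],[0,0,0],-0.2],[[0,0,0],[0,0,0],-0.2]]' 20
python3 -m jog '[[[0,0,0],[0,0,-0.01],-0.2],[[0,0,0],[0,0,-0.03],-0.2],[[0,0,0],[0,0,-0.04],-0.2],[[0,0,0],[0,0,-0.04],-0.2],[[0,0,0],[0,0,0],-0.2],[[0,0,0],[0,0,0],-0.2]]'
```

```text
[441.4  13.5  42. ]
clock: 25.15
eef_pos: [441.2, 13.1, 34.1]
tcp_rot: [3.141, -0.0, 1.572]
contact_force: [-0.2, 0.3, 0.1]
opening: 0.999
grasp_force: 0.0
clock: 25.95
eef_pos: [441.1, 12.7, 34.4]
tcp_rot: [3.141, -0.0, 1.571]
contact_force: [-1.2, 0.1, 8.9]
opening: 0.678
grasp_force: 19.4
clock: 26.55
eef_pos: [441.2, 12.7, 155.0]
tcp_rot: [3.139, -0.0, 1.571]
contact_force: [0.1, -0.1, -1.7]
opening: 0.679
grasp_force: 22.1
```

```bash
python3 -m jog '[[[0,0,0],[0.0145,0.012,0],-0.2],[[0,0,0],[0.0284,0.0231,0],-0.2],[[0,0,0],[0.0284,0.0231,0],-0.2],[[0,0,0],[0.0284,0.0231,0],-0.2],[[0,0,0],[0.0284,0.0231,0],-0.2],[[0,0,0],[0.0284,0.0231,0],-0.2],[[0,0,0],[0.0284,0.0231,0],-0.2],[[0,0,0],[0.014,0.0114,0],-0.2],[[0,0,0],[0,0,0],-0.2],[[0,0,0],[0,0,0],-0.2],[[0,0,0],[0,0,0],-0.2]]'
python3 -m jog '[[[0,0,0],[0,0,0.03],-0.2],[[0,0,0],[0,0,0.03],-0.2],[[0,0,0],[0,0,0.02],-0.2],[[0,0,0],[0,0,0.013],-0.2],[[0,0,0],[0,0,0.003],-0.2],[[0,0,0],[0,0,0],-0.2],[[0,0,0],[0,0,0],-0.2],[[0,0,0],[0,0,0],-0.2]]'
python3 -m jog '[[[0,0,0],[0,0,0.003],-0.2],[[0,0,0],[0,0,0.001],-0.2],[[0,0,0],[0,0,0],-0.2],[[0,0,0],[0,0,0],-0.2]]'
```

```text
clock: 27.65
eef_pos: [601.2, 210.6, 152.7]
tcp_rot: [-3.139, 0.001, 1.571]
contact_force: [0.4, 0.1, -0.0]
opening: 0.674
grasp_force: 22.1
clock: 28.45
eef_pos: [603.3, 211.9, 58.9]
tcp_rot: [3.14, -0.001, 1.571]
contact_force: [0.3, 0.5, 0.0]
opening: 0.677
grasp_force: 22.1
clock: 28.85
eef_pos: [602.5, 211.7, 53.7]
tcp_rot: [-3.141, 0.0, 1.571]
contact_force: [0.6, 0.1, -0.3]
opening: 0.674
grasp_force: 22.1
```

```bash
python3 -m jog '[[[0,0,0],[0,0,0.001],-0.2],[[0,0,0],[0,0,0],-0.2],[[0,0,0],[0,0,0.0005],-0.2],[[0,0,0],[0,0,0],-0.2],[[0,0,0],[0,0,0],-0.2]]'
```

```text
clock: 29.35
eef_pos: [602.6, 211.8, 52.5]
tcp_rot: [3.141, -0.0, 1.571]
contact_force: [-1.3, -0.7, 5.4]
opening: 0.677
grasp_force: 22.5
```

```bash
python3 -m jog '[[[0,0,0],[0,0,0],0.37],[[0,0,0],[0,0,0],0.42],[[0,0,0],[0,0,0],0.5],[[0,0,0],[0,0,0],0.6],[[0,0,0],[0,0,0],0.6],[[0,0,0],[0,0,-0.01],0.6],[[0,0,0],[0,0,-0.03],0.6],[[0,0,0],[0,0,-0.04],0.8],[[0,0,0],[0,0,-0.04],1],[[0,0,0],[0,0,-0.04],1],[[0,0,0],[0,0,0],1],[[0,0,0],[0,0,0],1]]'
python3 -m jog '[[[0,0,0],[-0.04,0,0],1],[[0,0,0],[-0.04,0,0],1],[[0,0,0],[-0.04,0,0],1],[[0,0,0],[-0.04,0,0],1],[[0,0,0],[-0.04,0,0],1],[[0,0,0],[-0.04,0,0],1],[[0,0,0],[-0.04,0,0],1],[[0,0,0],[-0.04,0,0],1],[[0,0,0],[-0.04,0,0],1],[[0,0,0],[-0.04,0,0],1],[[0,0,0],[-0.04,0,0],1],[[0,0,0],[-0.025,0.003,0],1]]'
python3 -m jog '[[[0,0,0],[0,0,0],1],[[0,0,0],[0,0,0],1],[[0,0,0],[0,0,0],1]]'
python3 - <<'E'
from h import *
s=r.sense();print(s['eef_pos'],s['tcp_rot'],s['opening'])
im=r.grab_frame("wrist");cv2.imwrite("pics/w6.png",im[:,:,::-1])
E
```

```text
clock: 30.55
eef_pos: [603.1, 211.9, 214.0]
tcp_rot: [3.139, -0.001, 1.571]
contact_force: [-0.6, 0.5, -0.4]
opening: 0.996
grasp_force: 0.0
clock: 31.75
eef_pos: [604.4, -255.6, 210.5]
tcp_rot: [-3.139, -0.001, 1.57]
contact_force: [0.8, 0.6, -0.3]
opening: 0.999
grasp_force: 0.0
clock: 32.05
eef_pos: [605.2, -252.2, 211.3]
tcp_rot: [-3.14, -0.001, 1.572]
contact_force: [-0.5, -0.2, -0.3]
opening: 1.001
grasp_force: 0.0
[ 605.22548588 -252.19610059  211.25347457] [-3.13992430e+00 -9.93237617e-04  1.57166156e+00] 1.0006000289537798
```

View pics/w6.png

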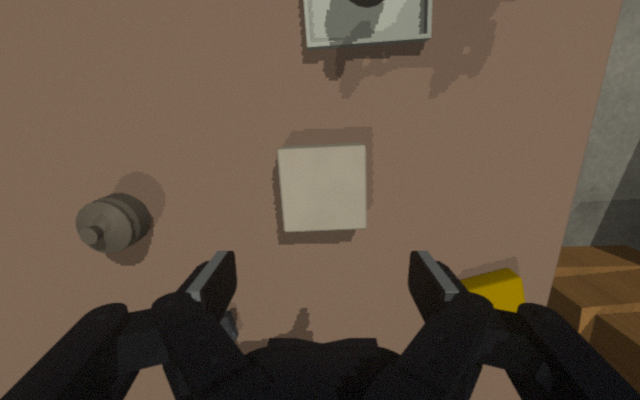

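The block is directly under the jaws, with corners at (278,149), (365,145), (367,228) and (285,231). The jar is at left, flange (106,224) and knob (91,236).

```bash
python3 -c "
from h import *
for p in [(278,149),(365,145),(367,228),(285,231)]: print(ray('wrist',*p,36).round(1))
print(ray('wrist',106,224,42).round(1),ray('wrist',91,236,66).round(1),ray('top',404,166.75,36).round(1))"
```

```text
[ 561.8 -211.4   36. ]
[ 648.2 -207.3   36. ]
[ 654.1 -295.2   36. ]
[ 565.8 -298.8   36. ]
[ 379.  -288.9   42. ] [ 380.7 -292.4   66. ] [ 606.9 -254.    36. ]
```

```bash
python3 -m jog '[[[0,0,0],[-0.0054,-0.0323,0],1],[[0,0,0],[-0.0054,-0.0323,0],1],[[0,0,0],[-0.0054,-0.0323,0],1],[[0,0,0],[-0.0054,-0.0323,0],1],[[0,0,0],[-0.0054,-0.0323,0],1],[[0,0,0],[-0.0054,-0.0323,0],1],[[0,0,0],[-0.0054,-0.0323,0],1],[[0,0,0],[0,0,0],1],[[0,0,0],[0,0,0],1],[[0,0,0],[0,0,0],1]]'
python3 - <<'E'
from h import *
s=r.sense();print(s['eef_pos'],s['tcp_rot'],s['opening'])
im=r.grab_frame("wrist");cv2.imwrite("pics/w7.png",cv2.resize(im[120:270,220:420,::-1],None,fx=4,fy=4,interpolation=cv2.INTER_CUBIC))
E
```

```text
clock: 33.1
eef_pos: [380.7, -290.9, 212.5]
tcp_rot: [3.141, 0.0, 1.572]
contact_force: [0.4, 0.2, -0.3]
opening: 0.998
grasp_force: 0.0
[ 380.69683452 -290.9064315   212.49159253] [3.14059770e+00 4.86567207e-04 1.57208125e+00] 0.9979993334495908
```

View pics/w7.png

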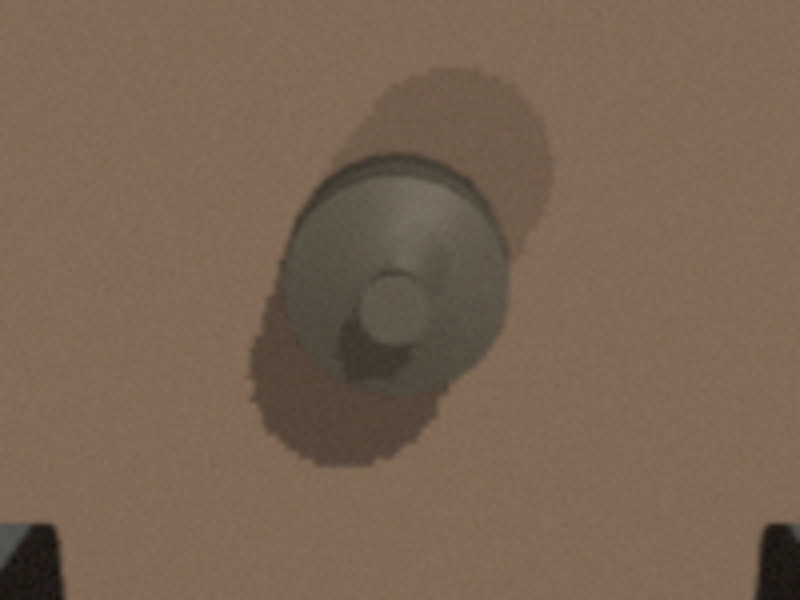

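The flange is centred at crop (396,285), pixel (318.6,190.9). The knob is at crop (394,309), pixel (318.1,196.9).

```bash
python3 -c "
from h import *
print(ray('wrist',318.6,190.9,45).round(1),ray('wrist',318.1,196.9,66).round(1))"
python3 -m jog '[[[0,0,0],[0,-0.0015,0.04],1],[[0,0,0],[0,0,0.04],1],[[0,0,0],[0,0,0.04],1],[[0,0,0],[0,0,0.03],1],[[0,0,0],[0,0,0.02],1],[[0,0,0],[0,0,0.013],1],[[0,0,0],[0,0,0],1],[[0,0,0],[0,0,0],1]]'
```

```text
[ 377.9 -291.3   45. ] [ 377.6 -291.8   66. ]
clock: 33.95
eef_pos: [378.8, -291.3, 29.5]
tcp_rot: [3.141, 0.0, 1.572]
contact_force: [-0.0, 0.1, 1.1]
opening: 1.002
grasp_force: 0.0
```

```bash
python3 -m jog '[[[0,0,0],[0,-0.001,0.003],0.8],[[0,0,0],[0,0,0],0.6],[[0,0,0],[0,0,0],0.5],[[0,0,0],[0,0,0],0.3],[[0,0,0],[0,0,0],0],[[0,0,0],[0,0,0],-0.2],[[0,0,0],[0,0,0],-0.2],[[0,0,0],[0,0,0],-0.2]]' 20
python3 -m jog '[[[0,0,0],[0,0,-0.01],-0.2],[[0,0,0],[0,0,-0.03],-0.2],[[0,0,0],[0,0,-0.04],-0.2],[[0,0,0],[0,0,-0.04],-0.2],[[0,0,0],[0,0,0],-0.2],[[0,0,0],[0,0,0],-0.2],[[0,0,0],[0,0,0],-0.2]]'
```

```text
clock: 34.75
eef_pos: [377.4, -291.4, 27.0]
tcp_rot: [3.141, 0.001, 1.571]
contact_force: [-2.1, 0.5, 8.9]
opening: 0.698
grasp_force: 19.8
clock: 35.45
eef_pos: [376.5, -290.6, 145.4]
tcp_rot: [-3.14, -0.001, 1.571]
contact_force: [0.3, 0.5, -1.5]
opening: 0.695
grasp_force: 22.7
```

```bash
python3 -m jog '[[[0,0,0],[0.0025,0.015,0],-0.2],[[0,0,0],[0.0047,0.0287,0],-0.2],[[0,0,0],[0.0047,0.0287,0],-0.2],[[0,0,0],[0.0047,0.0287,0],-0.2],[[0,0,0],[0.0047,0.0287,0],-0.2],[[0,0,0],[0.0047,0.0287,0],-0.2],[[0,0,0],[0.0047,0.0287,0],-0.2],[[0,0,0],[0.0047,0.0287,0],-0.2],[[0,0,0],[0.0025,0.0137,0],-0.2],[[0,0,0],[0,0,0],-0.2],[[0,0,0],[0,0,0],-0.2],[[0,0,0],[0,0,0],-0.2]]'
python3 -m jog '[[[0,0,0],[0,0,0.03],-0.2],[[0,0,0],[0,0,0.025],-0.2],[[0,0,0],[0,0,0.01],-0.2],[[0,0,0],[0,0,0.01],-0.2],[[0,0,0],[0,0,0],-0.2],[[0,0,0],[0,0,0],-0.2],[[0,0,0],[0,0,0],-0.2],[[0,0,0],[0,0,0],-0.2]]'
```

```text
clock: 36.65
eef_pos: [605.4, -253.2, 145.6]
tcp_rot: [-3.14, -0.0, 1.571]
contact_force: [-0.9, -0.8, -0.8]
opening: 0.695
grasp_force: 22.7
clock: 37.45
eef_pos: [607.3, -253.4, 72.1]
tcp_rot: [3.14, 0.001, 1.571]
contact_force: [0.0, 0.0, -1.8]
opening: 0.694
grasp_force: 22.7
```

```bash
python3 -m jog '[[[0,0,0],[0,0,0.004],-0.2],[[0,0,0],[0,0,0.0025],-0.2],[[0,0,0],[0,0,0],-0.2],[[0,0,0],[0,0,0],-0.2],[[0,0,0],[0,0,0],-0.2]]'
python3 -m jog '[[[0,0,0],[0,0,0.001],-0.2],[[0,0,0],[0,0,0],-0.2],[[0,0,0],[0,0,0],-0.2]]'
```

```text
clock: 37.95
eef_pos: [606.8, -253.2, 64.6]
tcp_rot: [-3.141, -0.0, 1.571]
contact_force: [0.1, 0.9, -1.2]
opening: 0.695
grasp_force: 22.7
clock: 38.25
eef_pos: [606.7, -253.2, 63.7]
tcp_rot: [-3.142, -0.0, 1.571]
contact_force: [-0.1, 0.7, -1.3]
opening: 0.693
grasp_force: 22.7
```

```bash
python3 -m jog '[[[0,0,0],[0,0,0.0007],-0.2],[[0,0,0],[0,0,0],-0.2],[[0,0,0],[0,0,0],-0.2]]'
```

```text
clock: 38.55
eef_pos: [606.8, -253.2, 63.1]
tcp_rot: [3.141, 0.0, 1.571]
contact_force: [-1.1, 0.6, 0.4]
opening: 0.694
grasp_force: 22.8
```

```bash
python3 -m jog '[[[0,0,0],[0,0,0.0005],-0.2],[[0,0,0],[0,0,0],-0.2],[[0,0,0],[0,0,0],-0.2]]'
```

```text
clock: 38.85
eef_pos: [606.9, -253.2, 63.1]
tcp_rot: [3.141, 0.0, 1.571]
contact_force: [-2.2, 1.8, 5.5]
opening: 0.697
grasp_force: 23.2
```

Touching. I'll release, rise and back away, then check.

```bash
python3 -m jog '[[[0,0,0],[0,0,0],0.41],[[0,0,0],[0,0,0],0.46],[[0,0,0],[0,0,0],0.55],[[0,0,0],[0,0,0],0.65],[[0,0,0],[0,0,0],0.65],[[0,0,0],[0,0,-0.01],0.65],[[0,0,0],[0,0,-0.03],0.65],[[0,0,0],[0,0,-0.04],0.8],[[0,0,0],[0,0,-0.04],1],[[0,0,0],[0,0,-0.04],1],[[0,0,0],[0,0,0],1],[[0,0,0],[0,0,0],1]]'
python3 -m jog '[[[0,0,0],[0,-0.03,0],1],[[0,0,0],[0,-0.04,0],1],[[0,0,0],[0,-0.04,0],1],[[0,0,0],[0,-0.04,0],1],[[0,0,0],[0,-0.04,0],1],[[0,0,0],[0,-0.03,0],1],[[0,0,0],[0,0,0],1],[[0,0,0],[0,0,0],1],[[0,0,0],[0,0,0],1]]'
python3 - <<'E'
from h import *
im=r.grab_frame("top");cv2.imwrite("pics/top1.png",cv2.resize(im[120:270,150:450,::-1],None,fx=2.66,fy=2.66,interpolation=cv2.INTER_CUBIC))
im=r.grab_frame("scene");cv2.imwrite("pics/scene1.png",cv2.resize(im[90:330,160:480,::-1],None,fx=2.5,fy=2.5,interpolation=cv2.INTER_CUBIC))
E
```

```text
clock: 40.05
eef_pos: [607.3, -253.4, 224.3]
tcp_rot: [3.139, 0.001, 1.571]
contact_force: [-0.4, 0.4, -0.7]
opening: 1.0
grasp_force: 0.0
clock: 40.95
eef_pos: [387.6, -253.4, 222.2]
tcp_rot: [3.142, -0.0, 1.571]
contact_force: [0.3, 0.7, -0.6]
opening: 0.997
grasp_force: 0.0
```

View pics/top1.png

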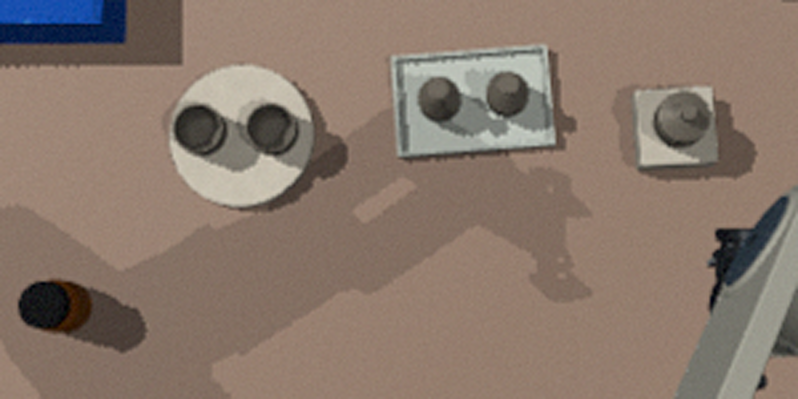

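View pics/scene1.png

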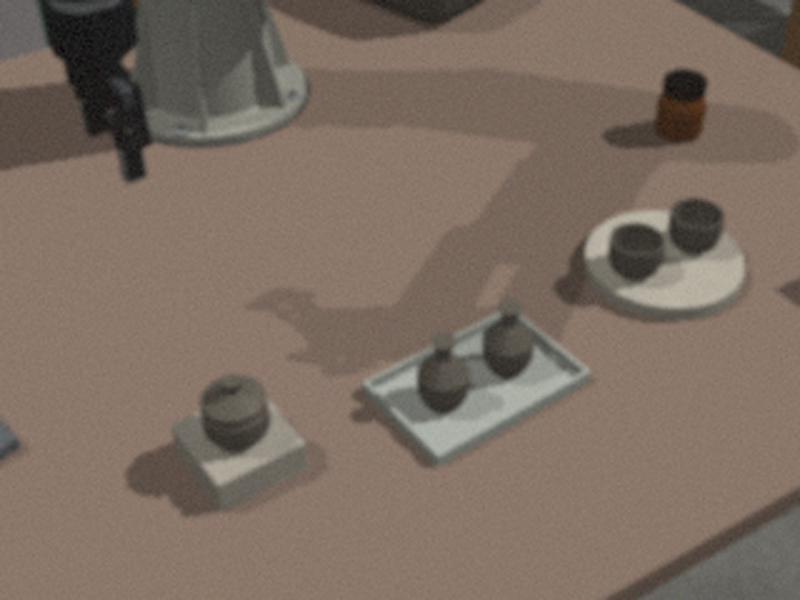

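All five stand upright: bowls at crop (199,129) and (272,129), vases at (440,98) and (508,93), jar at (683,118) on the block at (676,126). The glaze jar hasn't moved. Some of those offsets come from height, so I'll check in numbers.

```bash
python3 -c "
from h import *
for n,x,y,z in [('bat',242,136.5,18),('b1',199,129,60),('b2',272,129,60),('jarflange',683,118,81),('knob',690,117,102),('block',675.5,126.5,36),('v1',440,99,34),('v2',508,94,34),('tray',473,101,14)]:
  print(n,ray('top',150+(x+.5)/2.66-.5,120+(y+.5)/2.66-.5,z).round(1))"
```

```text
bat [601.  251.4  18. ]
b1 [601.4 290.9  60. ]
b2 [600.8 207.8  60. ]
jarflange [ 605.4 -252.3   81. ]
knob [ 601.9 -255.6  102. ]
block [ 605.4 -252.8   36. ]
v1 [640.3  18.2  34. ]
v2 [645.7 -60.7  34. ]
tray [642.4 -20.1  14. ]
```

Everything is within tolerance: jar within about 1 mm of the block's middle, bowls at least 12 mm inside the bat's edge, vases inside the tray. Handing in.

```bash
python3 -c "
from rig import r
print(r.sign_off())"
```

```text
the job is handed in; nothing more can be done
None
```

I handed the job in at about 41 s: both vases stand in the tray, both bowls are fully on the bat, and the jar is centred on the block; the glaze jar and brush were not touched.

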